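# Refill the capper's hopper with red tube caps

### The arm

A 7-joint arm with a two-finger parallel gripper is mounted at the origin on the work surface. World frame = base frame: x ahead of the robot, y to its left, z up, the work surface at z = 0. Lengths are in mm, angles in rad, forces in N, time in s.
With the tool pointing down it reaches from about 425 to 875 mm from the base axis. Payload 4.7 kg.
Tool frame: the origin (TCP) lies midway between the tips of the shut fingers; the grasp point (between the pads) lies 19 mm behind it (arm.hold_point_z is the distance from the TCP to the grasp point, in mm); z points along the fingers, y is the line along which they close (so a half turn about z gives the same grasp; the last joint's range is limited). The gripper opens to 87 mm and grips with 3 to 60 N. Pads are 19 mm wide; open, the fingers measure 117 mm over their backs; the gripper's body (75 mm by 190 mm) begins 51 mm behind the grasp point.
Start: joints at [-1.194, 0.321, -0.07, 1.45, 0.023, 1.371, -0.057], TCP at [230.711, 607.702, 190.087] pointing down, gripper open.
Joint ranges: [-2.86, 2.86], [-0.3, 2.09], [-1.38, 1.24], [0.06, 2.45], [-1.56, 4.7], [0.09, 2.05], [-2.69, 2.69]. Speed limits (rad/s): [2.57, 2.57, 3.14, 3.14, 3.14, 3.14, 3.14].

### API

Orientations are given as a unit quaternion [x, y, z, w].
In Python, from station import arm, eoat, telemetry, optics gives the robot as it stands. Calls block until the motion is done:
- arm.reach(position, orientation): joint-space move of the TCP to a pose.
- arm.line_to(position, rotation=None, velocity=150, until_force=None): straight line of the TCP; rotation=None keeps the orientation; velocity is the mean speed in mm/s. With until_force (N) it stops when the force on the tool has changed by that much, and returns True; else False.
- arm.move_j(angles): joint-space move.
- eoat.set_gripper(opening, squeeze=None): finger opening in mm; squeeze is the grip in N (None keeps the last); returns when the fingers have stopped.
- arm.wait(seconds).
- arm.ik(position, orientation): joint angles nearest the present ones, or None.
- telemetry.observe(): the state.
- optics.capture(name): name is "scene" or "top" or "wrist"; returns the picture (420x560x3 uint8, blue, green, red); there is no depth.
- optics.camera_params(name): a dict with "K" (3x3 intrinsics, pixels), "k1" (the pictures are not rectified: a ray, as slopes to the right and down, at radius r is drawn at 1 + k1 r^2 times it, then the intrinsics apply), "R" (3x3) and "t" (3): a world point X has camera coordinates R X + t. Camera axes: x right, y down, z forward; pixel columns grow to the right and rows downward; lengths in mm; the calibration is good to about 2 mm. A picture is of the moment at which its call begins: read the wrist's pose just before it. camera_params takes no time and is no camera call; for the wrist camera it gives the pose at the moment of the call.
A pose or a line that the arm cannot do raises arm.Unreachable and nothing moves.
- arm.close_job(): hands the job in; it is judged then, once.
The state is a dict: "clock": time; "joint_positions": joint angles; "qd": joint speeds; "joint_efforts": joint torques, N m; "eef_pos": TCP position; "eef_rot": TCP orientation; "contact_force": force on the tool from outside, world axes, zero at the start; "wrist_torque": the same for the moment, N m; "opening": finger opening in mm; "grasp_force": force on a finger pad.
Only numpy, scipy, OpenCV 4.12 (cv2) and the standard library are available. Lean on these libraries where they do the work, as an engineer would, in place of code of your own. Each camera call takes 0.05 s, during which the arm holds its last target. There are 200 camera calls.

### The job

Refill the tube capper: first push its blue lid fully open, then lift the white cup of red caps off the free-turning carousel without losing any, and pour all six caps into the hopper. Stand the empty cup upright well inside the carousel's edge, setting it down gently, let go, and push the lid fully shut again over the caps. Do not tip over the two jars that share the carousel or knock them off it, and leave the rack of red-capped tubes where it stands.

Things in the scene. Friction and masses are not known exactly. Their poses are not given: they have to be found in the camera images.
- capper: White and grey capping machine, fixed, 90 mm high. Origin on the table under the centre of its hopper. The hopper is an open square box 130 x 130 mm outside, walls 6 mm, at local x, y -65..65 mm, rim 90 mm above the table, inner floor 34 mm above the table. Its flat white deck, 130 mm square and 90 mm high, lies at local y -65..-195 mm.
- hopper (a point): Centre of the hopper's inner floor (34 mm above the table, 56 mm below the rim); axes as the capper's.
- lid (a joint): Slide of the blue hopper lid, in m: 0 shut over the hopper, 0.124 fully open (parked over the deck). Grows towards the capper's local -y. It stays where it is left and takes about 2 N to push. Lid plate 130 x 130 x 8 mm, its top 99 mm above the table.
- lid_tab (a point): Centre of the top edge of the yellow upright tab on the lid's middle, 132 mm above the table. The tab is 70 mm along the capper's x, 12 mm along its y, and stands 33 mm above the lid: push it from either side. Moves with the lid.
- disc_top (a point): Centre of the top face of the carousel, a round grey aluminium disc 260 mm across on a dark foot, top 32 mm above the table. It turns freely about its upright axis at the least touch; the foot is fixed.
- cup: White plastic cup with a straight black handle. Origin at the centre of its underside, z up through the mouth. 70 mm high, outside 62 mm across at the foot and 76 mm at the rim, walls 3 mm, floor 5 mm. The handle is a round bar 18 mm in diameter along local -x, from 34 to 129 mm from the cup's axis, its centre line 50 mm above the underside. Empty about 0.11 kg.
- cup_handle (a point): Point on the handle's centre line 85 mm from the cup's axis, 50 mm above the cup's underside: a good place to grip. Axes as the cup's.
- cap0: Red push-in tube cap, 22 mm across and 22 mm high, 12 g. Origin at the centre of its narrower underside. Starts in the cup.
- cap1: Red push-in tube cap, 22 mm across and 22 mm high, 12 g. Origin at the centre of its narrower underside. Starts in the cup.
- cap2: Red push-in tube cap, 22 mm across and 22 mm high, 12 g. Origin at the centre of its narrower underside. Starts in the cup.
- cap3: Red push-in tube cap, 22 mm across and 22 mm high, 12 g. Origin at the centre of its narrower underside. Starts in the cup.
- cap4: Red push-in tube cap, 22 mm across and 22 mm high, 12 g. Origin at the centre of its narrower underside. Starts in the cup.
- cap5: Red push-in tube cap, 22 mm across and 22 mm high, 12 g. Origin at the centre of its narrower underside. Starts in the cup.
- reagent: White-labelled jar with a blue lid, 48 mm across, 75 mm high, standing on the carousel. Origin under its centre.
- pot: Amber jar with a red lid, 44 mm across, 60 mm high, standing on the carousel. Origin under its centre.
- rack_red: Black rack of tubes with red caps, 90 x 132 mm, 92 mm high, standing right of the capper. Origin under its centre.
- disc: The carousel's turning disc, 12 mm thick; origin on its axis at its underside, 20 mm above the table.
Not all that is in view belongs to the job. There is more than one size of the reagent; the one meant has the size given above.

How it is judged (in metres and radians):
On the way, in this order (a step that is already met when the one before it is completed fails the run):
1. the lid is pushed fully open (to within 15 mm of its end) (value of joint lid above 0.109 m), for 0.1 s.
2. the cup is lifted off the carousel with all six caps in it (z of cup in the frame of disc_top above 0.03 m and distance between each of cap0, cap1, cap2, cap3, cap4, cap5 and cup below 0.085 m), for 0.1 s.
3. the cup is tipped by more than 80 degrees beside or over the hopper (angle between cup's own z axis and vertical above 1.4 rad and horizontal distance between cup and hopper below 0.16 m), for 0.1 s.
4. the cup stands on the carousel (angle between cup's own z axis and vertical below 0.12 rad and horizontal distance between cup and disc_top below 0.1 m and z of cup in the frame of disc_top between -0.008 and 0.008 m and linear speed of cup below 0.05 m/s), for 0.1 s.
At the end, for the whole second after the job is handed in: All six caps lie at rest in the hopper, below its rim; the lid is shut to within 10 mm; the empty cup stands upright (within 7 degrees), released and at rest on the carousel's disc, its axis within 100 mm of the disc's centre; both jars are still on the carousel (all of step 4 and value of joint lid below 0.01 m and horizontal distance between each of reagent, pot and disc_top below 0.12 m and x of cap0 in the frame of hopper between -0.064 and 0.064 m and y of cap0 in the frame of hopper between -0.064 and 0.064 m and z of each of cap0, cap1, cap2, cap3, cap4, cap5 in the frame of hopper below 0.056 m and linear speed of each of cap0, cap1, cap2, cap3, cap4, cap5 below 0.05 m/s and x of cap1 in the frame of hopper between -0.064 and 0.064 m and y of cap1 in the frame of hopper between -0.064 and 0.064 m and x of cap2 in the frame of hopper between -0.064 and 0.064 m and y of cap2 in the frame of hopper between -0.064 and 0.064 m and x of cap3 in the frame of hopper between -0.064 and 0.064 m and y of cap3 in the frame of hopper between -0.064 and 0.064 m and x of cap4 in the frame of hopper between -0.064 and 0.064 m and y of cap4 in the frame of hopper between -0.064 and 0.064 m and x of cap5 in the frame of hopper between -0.064 and 0.064 m and y of cap5 in the frame of hopper between -0.064 and 0.064 m); the robot touches nothing.
It fails at once if the blue-lidded jar is tipped over (by more than 30 degrees) (angle between reagent's own z axis and vertical above 0.52 rad).
It fails at once if the amber pot is tipped over (by more than 30 degrees) (angle between pot's own z axis and vertical above 0.52 rad).
It fails at once if the red rack is shifted by more than 30 mm (distance of rack_red from where it was at the start of the episode above 0.03 m).
It fails at once if the cup is pressed or dropped onto the carousel with more than 30 N (contact force between cup and disc above 30 N).
It also fails if it takes over 72 s, if anything falls off the work surface, if the arm or the gripper's body presses on something with over 40 N, if the wrist force passes 120 N, or if a joint passes its speed limit or range.

## Working session

There is one attempt and no reset: what is moved stays moved. The work goes in short steps, each a Python script; the robot and the scene stay as the last script left them, time stands still between calls to the robot, and variables do not carry over. Pictures are saved under pics/ and viewed, at most 10 in all, crops included, and the job is handed in when it is done.

```bash
ls; mkdir -p pics; cat > h.py <<'E'
import numpy as np, cv2
from station import arm, eoat, telemetry, optics
E
python3 - <<'E'
from h import *
for n in ("scene","top"):
    im=optics.capture(n); cv2.imwrite(f"pics/{n}0.png",im); p=optics.camera_params(n)
    R=np.array(p["R"]);print(n,p["K"],p["k1"],-R.T@np.array(p["t"]),R[2])
s=telemetry.observe();print(s["eef_pos"],s["eef_rot"],s["opening"],s["clock"],arm.hold_point_z)
p=optics.camera_params("wrist");print(p)
E
```

```text
pics
scene [[426.49247623   0.         281.52644357]
 [  0.         426.49247623 203.3741945 ]
 [  0.           0.           1.        ]] -0.09526576919096062 [1032.80689791  769.61494556  705.99392121] [-0.48949139 -0.67340381 -0.55400856]
top [[386.54800029   0.         280.6395702 ]
 [  0.         386.54800029 212.7606974 ]
 [  0.           0.           1.        ]] -0.0565578977282805 [ 410.01438032   55.79272435 1110.30502912] [ 0.08389619 -0.001294   -0.99647366]
[230.51522078 607.14306152 189.0452238 ] [ 1.80378625e-01  9.83596851e-01 -8.80193526e-04 -1.09117322e-04] 86.60050521174011 0.1 18.700000000000003
{'K': array([[348.45815613,   0.        , 279.04290103],
       [  0.        , 348.45815613, 207.24972861],
       [  0.        ,   0.        ,   1.        ]]), 'k1': -0.029011963986811693, 'R': array([[ 0.35398227,  0.93525122, -0.00130676],
       [ 0.89911868, -0.33992121,  0.275752  ],
       [ 0.2574532 , -0.09878625, -0.96122793]]), 't': array([-649.32110925,  -33.57342692,  390.87951378])}
```

View pics/scene0.png

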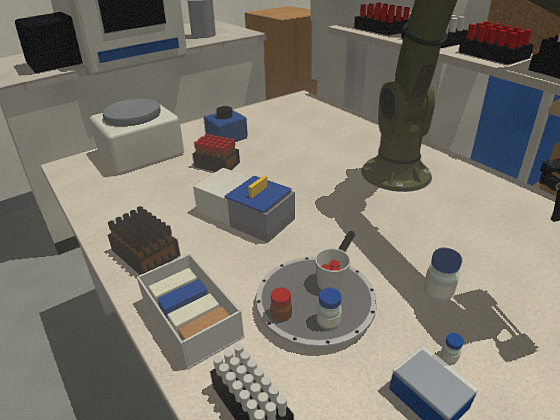

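View pics/top0.png

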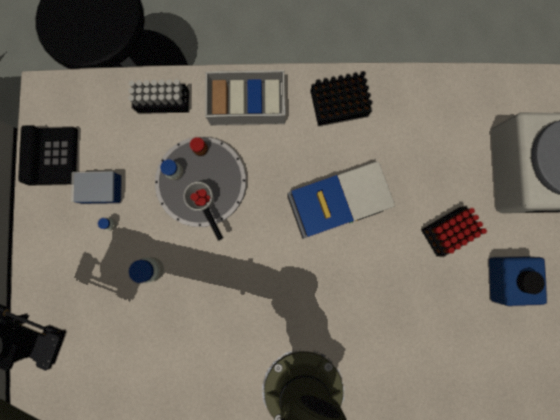

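The scene view shows the capper at (245,205) with its tab at (258,187). The carousel is at (316,302), the cup at (332,268) with its handle to (350,237), the amber pot at (281,304) and the blue-lidded jar at (329,308).

The top view shows the lid at (322,205), the tab at (324,205) and the deck at (362,190). The disc is at (201,181), the cup at (199,195) with its handle end at (220,237), the jars at (172,168) and (199,146), and the red rack at (455,232).

```bash
cat >> h.py <<'E'
def ray(n,uv,p=None):
    p=p or optics.camera_params(n); K=p["K"]; D=np.array([p["k1"],0,0,0,0.])
    m=cv2.undistortPoints(np.array([[uv]],float),K,D)[0,0]
    R=np.array(p["R"]); d=R.T@np.array([m[0],m[1],1]); return -R.T@np.array(p["t"]),d/np.linalg.norm(d)
def plane(n,uv,z,p=None):
    o,d=ray(n,uv,p); return o+d*(z-o[2])/d[2]
def tri(*rays):
    A=sum(np.eye(3)-np.outer(d,d) for o,d in rays); b=sum((np.eye(3)-np.outer(d,d))@o for o,d in rays)
    X=np.linalg.solve(A,b); return X,[round(float(np.linalg.norm(np.cross(X-o,d))),1) for o,d in rays]
def blobs(im,lo,hi,box,amin=15):
    x0,y0,x1,y1=box; h=cv2.cvtColor(im,cv2.COLOR_BGR2HSV)[y0:y1,x0:x1]
    c=cv2.findContours(cv2.inRange(h,lo,hi),cv2.RETR_EXTERNAL,cv2.CHAIN_APPROX_NONE)[0]
    return sorted([k+np.array([x0,y0]) for k in c if cv2.contourArea(k)>=amin],key=cv2.contourArea,reverse=True)
def cen(c):
    m=cv2.moments(c); return np.array([m["m10"],m["m01"]])/m["m00"]
E
python3 - <<'E'
from h import *
np.set_printoptions(precision=1,suppress=True)
S=cv2.imread("pics/scene0.png");T=cv2.imread("pics/top0.png")
Y=((18,120,80),(35,255,255)); B=((100,120,40),(125,255,255))
# tab
ct=blobs(T,*Y,(290,160,370,240))[0]; cs=blobs(S,*Y,(200,160,300,230))[0]
print("tab top",cen(ct),plane("top",cen(ct),132),cv2.minAreaRect(ct),"scene",cen(cs))
print("tab tri",tri(ray("top",cen(ct)),ray("scene",cen(cs))))
# lid
k=blobs(T,*B,(280,160,370,245))[0]; hull=cv2.convexHull(k); r=cv2.minAreaRect(hull); bx=cv2.boxPoints(r)
P=np.array([plane("top",q,99)[:2] for q in bx]);print("lid corners",P,"ctr",P.mean(0),"edges",np.linalg.norm(P-np.roll(P,-1,0),axis=1)); e=P-np.roll(P,-1,0);print("dirs deg",np.degrees(np.arctan2(e[:,1],e[:,0]))%90)
# jars
for nm,lo,hi,bt,bs,z in (("reagent",B[0],B[1],(155,150,190,185),(310,280,350,312),75+32),):
    a=blobs(T,lo,hi,bt)[0];b=blobs(S,lo,hi,bs)[0];print(nm,cen(a),cen(b),tri(ray("top",cen(a)),ray("scene",cen(b))),plane("top",cen(a),z))
R=((0,140,60),(8,255,255))
a=blobs(T,*R,(185,132,215,160))[0];print("pot",cen(a),plane("top",cen(a),92))
big=lambda im,x0,y0,x1,y1,f:cv2.resize(im[y0:y1,x0:x1],None,fx=f,fy=f,interpolation=cv2.INTER_CUBIC)
v=np.vstack([big(T,145,125,265,250,0+4.8)[:, :], ])
s=big(S,245,220,385,355,4.4)
h=min(v.shape[0],s.shape[0],600);w=np.hstack([v[:h],s[:h]]);w=cv2.resize(w,None,fx=800/w.shape[1],fy=800/w.shape[1]);print(w.shape,v.shape,s.shape,h);cv2.imwrite("pics/crop1.png",w)
E
```

```text
tab top [323.3 204.2] [512.6 -54.4 132. ] ((323.28082275390625, 204.08218383789062), (26.80242347717285, 5.383893013000488), 69.44395446777344) scene [257.4 186.2]
tab tri (array([513.2, -55.4, 115.4]), [1.4, 1.4])
lid corners [[ 552.8   26.6]
 [ 594.5  -95.2]
 [ 473.  -134.5]
 [ 432.3  -13.7]] ctr [513.2 -54.2] edges [128.7 127.7 127.5 127.1]
dirs deg [18.9 17.9 18.6 18.5]
reagent [168.4 167. ] [330.1 295.8] (array([620.3, 351.8, 103.4]), [1.7, 1.7]) [620.8 349.6 107. ]
pot [196.9 144.6] [683.6 277.1  92. ]
(399, 800, 3) (600, 576, 3) (594, 616, 3) 594
```

View pics/crop1.png

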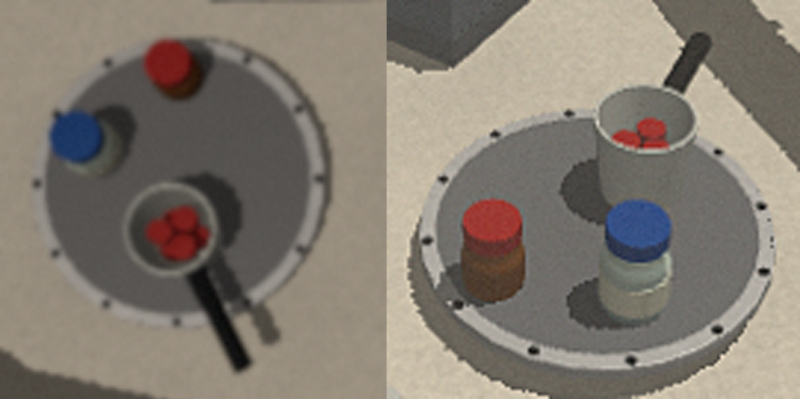

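The crop shows the cup rim centred at about top px (198,196) and scene px (333,260). The handle tip is at about top px (220,239), and all the caps are in the cup. The lid centre is at (513,-54) with yaw about 18.5°, and tab height and lid size both fit the text. Next I push the lid open and look closer with the wrist camera.

```bash
cat >> h.py <<'E'
from scipy.spatial.transform import Rotation as Ro
YAW=np.radians(18.5); HOP=np.array([513.,-54.5]); LX=np.array([np.cos(YAW),np.sin(YAW)]); LY=np.array([-np.sin(YAW),np.cos(YAW)])
def down(deg): # tool x heading
    a=np.radians(deg)/2; return [np.cos(a),np.sin(a),0,0]
def v3(p,z): return [float(p[0]),float(p[1]),float(z)]
E
cat > s1.py <<'E'
from h import *
np.set_printoptions(precision=2,suppress=True)
c=plane("top",(198.1,196.1),102); d=plane("top",(201.3,181.2),32)
print("cup",c,tri(ray("top",(198.1,196.1)),ray("scene",(332.8,260.3))),"disc",d,"tip",plane("top",(220.1,239.3),82))
o=min((108.5,288.5),key=lambda a:1e9 if arm.ik(v3(HOP+45*LY,150),down(a)) is None else abs(arm.ik(v3(HOP+45*LY,150),down(a))[6]))
q=down(o);print(o)
eoat.set_gripper(0,20)
arm.reach(v3(HOP+45*LY,150),q); arm.line_to(v3(HOP+45*LY,110))
print(arm.line_to(v3(HOP-130*LY,110),velocity=90,until_force=14))
s=telemetry.observe();e=np.array(s["eef_pos"]);print(e,(e[:2]-HOP)@LY,s["contact_force"],s["clock"])
p=e[:2]+15*LY; arm.line_to(v3(p,110)); arm.line_to(v3(p,200))
eoat.set_gripper(60)
im=optics.capture("top");cv2.imwrite("pics/top1.png",im)
k=blobs(im,(18,120,80),(35,255,255),(290,120,420,260))[0];print("tab now",plane("top",cen(k),132),(plane("top",cen(k),132)[:2]-HOP)@LY)
E
python3 s1.py
```

```text
cup [542.38 271.2  102.  ] (array([541.67, 273.41,  97.41]), [1.8, 1.8]) disc [593.85 277.23  32.  ] tip [428.33 216.51  82.  ]
108.5
False
[ 554.25 -177.22  109.99] -129.47035770381814 [ 0.43 -0.8  -0.35] 6.5333
tab now [512.4  -54.48 132.  ] 0.2093994645511001
```

```bash
python3 -c "
from h import *
s=telemetry.observe();print(s['opening'],s['eef_pos'],s['clock'])"
```

```text
60.04339605808385 [ 549.48766081 -163.01290913  200.025692  ] 8.7667
```

View pics/top1.png

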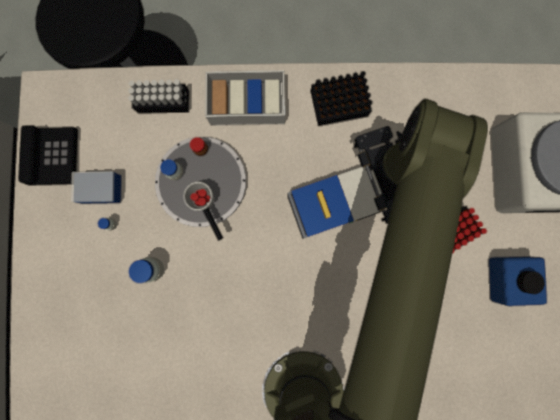

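The lid has not moved: the tab is still at (324,205). The open fingers probably straddled it, so I check that the gripper really closes.

View pics/scene2.png

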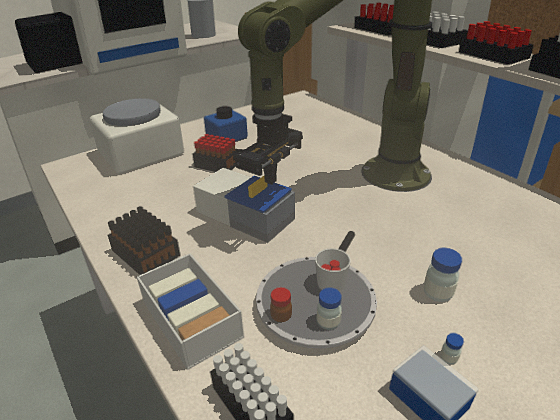

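The gripper is closed now, with its tips at about (270,178) beside the tab at (258,187). I check that projection against the calibration before pushing.

```bash
python3 -c "
from h import *
p=optics.camera_params('scene')
f=lambda X:cv2.projectPoints(np.array([X],float),cv2.Rodrigues(p['R'])[0],np.array(p['t']),p['K'],np.array([p['k1'],0,0,0,0]))[0].ravel()
print('tcp',f((499,-12.5,112)),'tab',f((513,-54.5,132)),f((513,-54.5,99)))
for z in (60,99,112): print(plane('scene',(270,180),z))
im=cv2.imread('pics/scene2.png');cv2.imwrite('pics/c2.png',cv2.resize(im[130:250,190:330],None,fx=5,fy=5))
"
```

```text
tcp [270.56919502 192.20447998] tab [256.81099421 180.9179404 ] [257.41809035 191.49259966]
[ 413.88251754 -137.79755405   60.        ]
[451.24827292 -83.01516938  99.        ]
[463.70352471 -64.75437449 112.        ]
```

View pics/c2.png

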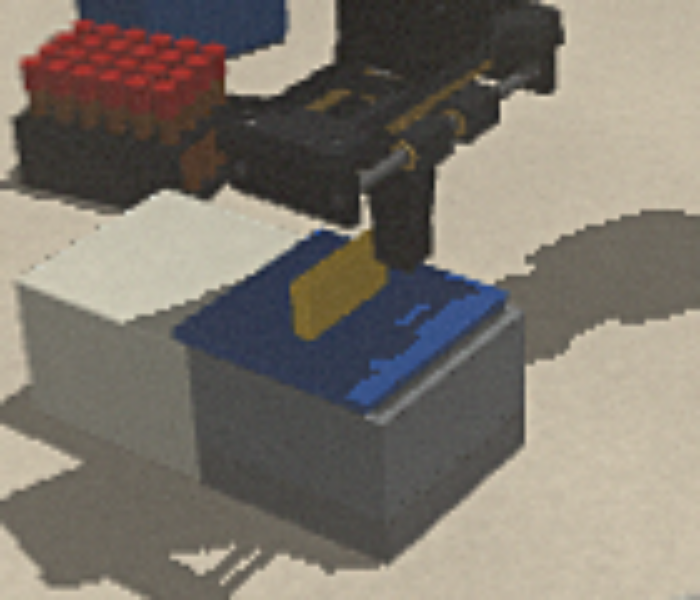

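The fingertips draw about 9 px higher than the reported TCP, roughly 25 mm. That would explain passing over the tab, so I touch down on the lid to find the true height.

```bash
python3 -c "
from h import *
e=telemetry.observe();p=e['eef_pos'];print(p)
r=arm.line_to([p[0],p[1],70],velocity=20,until_force=4)
s=telemetry.observe();print(r,s['eef_pos'],s['contact_force'],s['clock'])
q=s['eef_pos'];im=optics.capture('scene');cv2.imwrite('pics/c3.png',cv2.resize(im[130:250,190:330],None,fx=5,fy=5))
arm.line_to([q[0],q[1],q[2]+6])
"
```

```text
[499.760892   -12.3143574  113.04733668]
False [499.83261342 -12.31397821  70.07587755] [-0.77113862 -0.3958045   0.41437809] 14.3
```

View pics/c3.png

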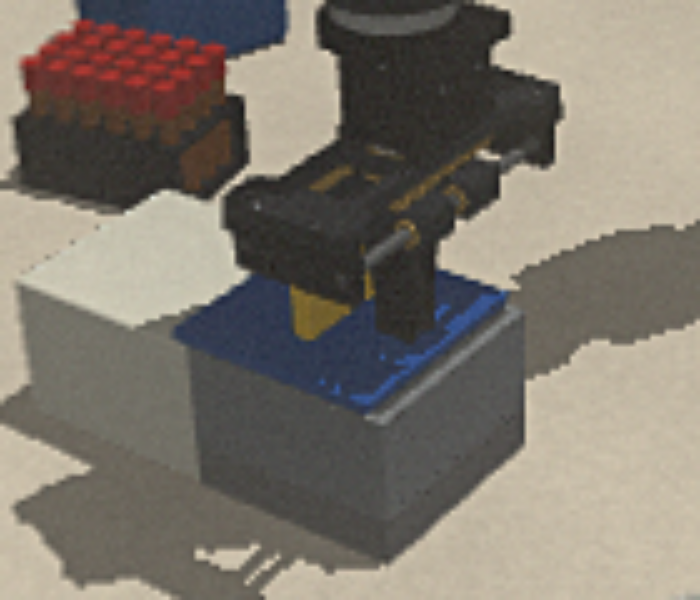

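The tip is now at about (271,198), just above the lid, with no contact at a reported z of 70. I carry on down to find the real offset.

```bash
python3 -c "
from h import *
p=telemetry.observe()['eef_pos']
r=arm.line_to([p[0],p[1],55],velocity=20,until_force=4)
s=telemetry.observe();print(r,s['eef_pos'],s['contact_force'],s['joint_positions'],s['clock'])
q=s['eef_pos'];arm.line_to([q[0],q[1],q[2]+8])
pw=optics.camera_params('wrist');R=np.array(pw['R']);s=telemetry.observe();print('cam-tcp',-R.T@pw['t']-s['eef_pos'])
im=optics.capture('top');c=blobs(im,(18,120,80),(35,255,255),(290,120,420,260));print([cen(k) for k in c])
"
```

```text
True [500.05747655 -12.25120765  66.9086214 ] [-1.28239233  0.53486062  5.65021479] [-0.56823868  0.10781261  0.57289274  1.98350202 -0.0668209   1.06868614
  0.35713094] 15.1917
cam-tcp [-24.5889387   71.77394493 195.06913024]
[]
```

Contact came at a reported z of 66.9 against a true lid height of 99, so the real tips sit about 32 mm above the reported TCP. I push the lid with that correction, then look at the cup with the wrist camera, marking where the reported TCP and the -32 mm tip would project.

```bash
cat > s2.py <<'E'
from h import *
np.set_printoptions(precision=2,suppress=True)
z=77
print(arm.line_to(v3(HOP-125*LY,z),velocity=90,until_force=12))
s=telemetry.observe();e=np.array(s["eef_pos"]);print(e,(e[:2]-HOP)@LY,s["contact_force"],s["clock"])
p=e[:2]+12*LY; arm.line_to(v3(p,z)); arm.line_to(v3(p,170),velocity=250)
c=np.array([543,272.]); t=np.array([428,216.5]); h=(t-c)/np.linalg.norm(t-c); g=c+85*h
hd=np.degrees(np.arctan2(h[1],h[0]))
o=min((hd,hd+180),key=lambda a:1e9 if arm.ik(v3(g,190),down(a)) is None else abs(arm.ik(v3(g,190),down(a))[6]))
print("heading",hd,o,g)
arm.reach(v3(g,230),down(o))
def P(n,X,p):
    return cv2.projectPoints(np.array([X],float),cv2.Rodrigues(p['R'])[0],np.array(p['t']),p['K'],np.array([p['k1'],0,0,0,0]))[0].ravel()
for i in range(2):
    if i: arm.line_to(v3(g+50*h,230))
    pw=optics.camera_params("wrist");s=telemetry.observe();e=np.array(s["eef_pos"])
    im=optics.capture("wrist");cv2.imwrite(f"pics/w{i}.png",im);np.savez(f"w{i}.npz",**{k:np.array(v) for k,v in pw.items()},e=e)
    R=np.array(pw["R"]);print("cam",-R.T@pw["t"],R[2],"e",e,"proj tcp",P("w",e,pw),P("w",e+[0,0,32],pw),"rim?",P("w",[543,272,102],pw),P("w",[428,216,82],pw))
im=optics.capture("top");cv2.imwrite("pics/top3.png",im)
k=blobs(im,(18,120,80),(35,255,255),(290,120,420,260))[0];print("lid",(plane("top",cen(k),132)[:2]-HOP)@LY,telemetry.observe()["clock"])
a=cv2.imread("pics/w0.png");b=cv2.imread("pics/w1.png");cv2.imwrite("pics/w01.png",cv2.resize(np.vstack([a,b]),None,fx=.71,fy=.71))
E
python3 s2.py
```

```text
True
[ 543.34 -146.1    75.85] -96.48753646980185 [-0.1   1.23  1.45] 16.9167
heading -154.23763927488682 -154.23763927488682 [466.45 235.06]
cam [398.33 201.26 424.59] [ 0.25  0.12 -0.96] e [466.99 233.47 229.47] proj tcp [278.1  239.41] [277.9  262.21] rim? [280.38 272.17] [279.71 143.1 ]
cam [353.24 180.38 425.28] [ 0.25  0.12 -0.96] e [422.15 213.18 230.34] proj tcp [278.1  239.41] [277.98 262.35] rim? [278.85 313.44] [278.38 191.77]
lid -111.58817191360724 19.75
```

View pics/w01.png

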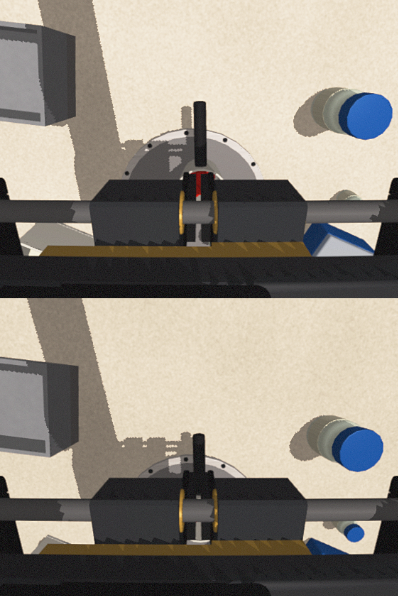

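The lower wrist frame shows the handle bar at about (282,191) full scale, and the upper at (282,144). That matches the top camera's handle tip at z=82. The tip edge is at row 242, which agrees with fingers 32 mm short of the reported TCP. The lid tab reads 111.6 mm, so I push it to its end. Then I refine the handle from the frames and scan for reachable tilted grasp and pour poses.

```bash
cat >> h.py <<'E'
OFF=51. # commanded TCP beyond the real grasp point
def pose(g,zg,head,th,sx=1,sg=1):
    """grasp point g (xy),height zg; handle heading deg; th tool tilt deg towards s=sg*perp(h)"""
    a=np.radians(head);h=np.array([np.cos(a),np.sin(a),0]);s=sg*np.array([-h[1],h[0],0]);t=np.radians(th)
    z=np.array([0,0,-np.cos(t)])+np.sin(t)*s;x=sx*h;y=np.cross(z,x)
    q=Ro.from_matrix(np.c_[x,y,z]).as_quat()
    return (np.r_[g[:2],zg]+OFF*z).tolist(),q.tolist()
E
cat > s3.py <<'E'
from h import *
np.set_printoptions(precision=2,suppress=True)
tips=[];rays=[]
for i,box in ((0,(265,130,300,236)),(1,(265,180,300,236))):
    f=dict(np.load(f"w{i}.npz"));im=cv2.imread(f"pics/w{i}.png");x0,y0,x1,y1=box
    m=(im[y0:y1,x0:x1].max(2)<60); rows=[(r+y0,np.mean(np.nonzero(m[r])[0])+x0,m[r].sum()) for r in range(y1-y0) if m[r].sum()>5]
    print(i,[tuple(np.round(r,1)) for r in rows[::12]],rows[0][0])
    p={"K":f["K"],"k1":float(f["k1"]),"R":f["R"],"t":f["t"]}
    tip=(np.mean([r[1] for r in rows[2:15]]),rows[0][0]); rays.append(ray("",tip,p))
    for r in rows[4:60:15]: print("  line z82",plane("",(r[1],r[0]),88,p))
T=cv2.imread("pics/top0.png")
print("tip tri",tri(*rays))
S=cv2.imread("pics/c3.png")
for z in (110,130,145,160,180):print(z,plane("scene",(190+355/5,130+300/5),z)[:2], end=" ")
c=np.array([543,272.]); hd=-154.2
print()
for sx in(1,-1):
  for sg in(1,-1):
    for th in(-55,-45,-35,-25,25):
      g=c+85*np.array([np.cos(np.radians(hd)),np.sin(np.radians(hd))])
      ok=arm.ik(*pose(g,82,hd,th,sx,sg)); print("grasp",sx,sg,th,None if ok is None else np.array(ok))
    res=[]
    for ph in range(-180,180,20):
      hh=np.array([np.cos(np.radians(ph)),np.sin(np.radians(ph))]);s=sg*np.array([-hh[1],hh[0]])
      gp=HOP-8*hh+15*s+85*hh
      res.append((ph,[th for th in(-45,0,45,60,75,85,100) if arm.ik(*pose(gp,178,ph,th,sx,sg)) is not None]))
    print("pour",sx,sg,[r for r in res if len(r[1])>3])
E
cat > s2b.py <<'E'
from h import *
s=telemetry.observe()
q=down(108.5);p=HOP-70*LY
arm.reach(v3(p,150),q);arm.line_to(v3(p,77),velocity=250)
print(arm.line_to(v3(HOP-115*LY,77),velocity=60,until_force=25))
s=telemetry.observe();e=np.array(s["eef_pos"]);print(e,(e[:2]-HOP)@LY,s["contact_force"],s["clock"])
p=e[:2]+12*LY;arm.line_to(v3(p,77));arm.line_to(v3(p,170),velocity=300)
arm.reach(v3(HOP+120*LY,200),q)
im=optics.capture("top");k=blobs(im,(18,120,80),(35,255,255),(290,120,420,260))[0];print("lid",(plane("top",cen(k),132)[:2]-HOP)@LY,telemetry.observe()["clock"])
E
python3 s2b.py; python3 s3.py
```

```text
True
[ 543.95675132 -145.56017407   77.29361196] -96.17723845378725 [-0.08423604  2.06526442  0.91413974] 22.1083
lid -111.58817191360724 23.7083
0 [(np.float64(143.0), np.float64(281.0), np.float64(11.0)), (np.float64(155.0), np.float64(281.0), np.float64(17.0)), (np.float64(167.0), np.float64(281.5), np.float64(16.0)), (np.float64(179.0), np.float64(281.5), np.float64(16.0)), (np.float64(191.0), np.float64(281.5), np.float64(16.0)), (np.float64(203.0), np.float64(282.0), np.float64(17.0)), (np.float64(215.0), np.float64(282.0), np.float64(17.0)), (np.float64(227.0), np.float64(282.0), np.float64(17.0))] 143
  line z82 [430.49 218.02  88.  ]
  line z82 [443.07 225.16  88.  ]
  line z82 [456.37 231.57  88.  ]
  line z82 [469.98 238.14  88.  ]
1 [(np.float64(191.0), np.float64(280.0), np.float64(9.0)), (np.float64(203.0), np.float64(279.5), np.float64(16.0)), (np.float64(215.0), np.float64(279.5), np.float64(16.0)), (np.float64(227.0), np.float64(279.5), np.float64(16.0))] 191
  line z82 [429.19 217.82  88.  ]
  line z82 [443.24 224.61  88.  ]
  line z82 [457.65 231.57  88.  ]
tip tri
[... 2256 characters left out ...]
  1.82  0.83  1.51 -2.54]
grasp -1 -1 -45 [-0.93  0.44 -0.03  1.86  0.7   1.35 -2.42]
grasp -1 -1 -35 [-0.95  0.35  0.08  1.9   0.56  1.23 -2.27]
grasp -1 -1 -25 [-0.96  0.28  0.2   1.92  0.4   1.12 -2.1 ]
grasp -1 -1 25 [-0.86  0.33  0.72  1.95 -0.69  1.18 -0.93]
pour -1 -1 [(-180, [-45, 0, 45, 60, 75, 85, 100]), (-160, [-45, 0, 45, 60, 75, 85, 100]), (-140, [-45, 0, 45, 60, 75]), (-60, [-45, 0, 45, 60]), (-40, [-45, 0, 45, 60, 75, 85, 100]), (-20, [-45, 0, 45, 60, 75, 85, 100]), (0, [-45, 0, 45, 60, 75, 85, 100]), (20, [-45, 0, 45, 60, 75, 85, 100]), (40, [-45, 0, 45, 60, 75, 85, 100]), (60, [-45, 0, 45, 60, 100]), (140, [-45, 0, 45, 60, 75, 85, 100]), (160, [-45, 0, 45, 60, 75, 85, 100])]
```

The lid stops at the same place with 25 N, and a 12 mm strip of hopper rim showed on its +y side at the start. So it began about 12 mm open, and the true hopper centre is about 12.4 mm further along +y. The handle line (z≈80) gives a cup axis at about (544,274). Grasp follows.

```bash
cat >> h.py <<'E'
HOP0=HOP.copy(); HOP=HOP0+12.4*LY
HD=-153.6; HV=np.array([np.cos(np.radians(HD)),np.sin(np.radians(HD))]); CUP=np.array([543.6,273.6]); G=CUP+85*HV; TH0=-40; SX,SG=-1,1
E
cat > s4.py <<'E'
from h import *
np.set_printoptions(precision=1,suppress=True)
P,q=pose(G,82,HD,TH0,SX,SG); z=Ro.from_quat(q).as_matrix()[:,2]
print(P,z)
eoat.set_gripper(42,8)
arm.reach((np.array(P)-90*z).tolist(),q)
print("hit",arm.line_to(P,velocity=80,until_force=6)); s=telemetry.observe();print(s["eef_pos"],s["contact_force"],s["clock"])
eoat.set_gripper(0,8); s=telemetry.observe();print(s["opening"],s["grasp_force"],s["contact_force"])
eoat.set_gripper(0,20);eoat.set_gripper(0,45); s=telemetry.observe();print(s["opening"],s["grasp_force"],s["contact_force"],s["clock"])
if 14<s["opening"]<22:
    p=np.array(s["eef_pos"]);arm.line_to((p+[0,0,60]).tolist(),velocity=60)
    s=telemetry.observe();print(s["eef_pos"],s["opening"],s["contact_force"],s["wrist_torque"],s["clock"])
    im=optics.capture("scene");cv2.imwrite("pics/scene5.png",im)
    im2=optics.capture("top");cv2.imwrite("pics/top5.png",im2)
    cv2.imwrite("pics/c5.png",np.hstack([cv2.resize(im[180:360,230:400],None,fx=2.4,fy=2.4),cv2.resize(im2[110:290,120:279],None,fx=2.4,fy=2.4)]))
E
python3 s4.py
```

```text
[452.88839519509787, 265.1693832572343, 42.931733400932124] [-0.3  0.6 -0.8]
hit False
[453.5 264.8  43.3] [-0.2 -0.3  0.1] 26.8417
17.603677679917727 7.991257756948471 [-0.4 -0.1  1.1]
16.794566221796188 44.98181406670483 [-0.1  0.   1.3] 27.8333
[452.5 265.2 102.6] 16.640972101057024 [ 1.  -0.5 -2.1] [-1.1 -0.2 -0. ] 28.9833
```

View pics/c5.png

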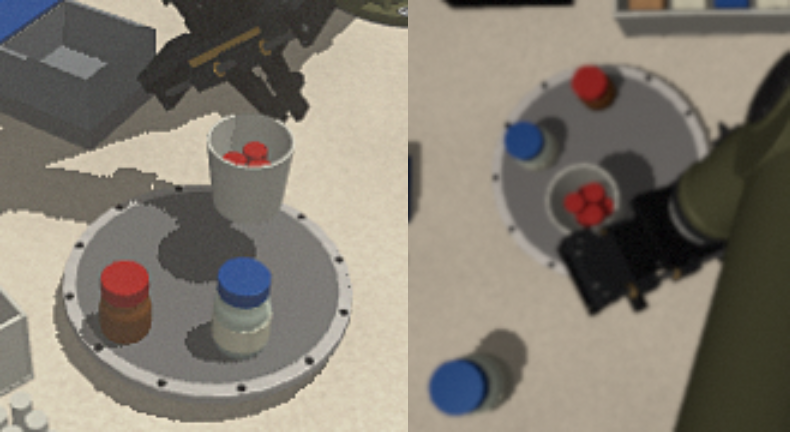

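The cup is lifted, upright and level (rim at (250,140) left, (585,200) right), with the caps inside and both jars standing. The hopper is open. Next is the pour.

```bash
cat > s5.py <<'E'
from h import *
np.set_printoptions(precision=2,suppress=True)
PH=-161.5; hh=np.array([np.cos(np.radians(PH)),np.sin(np.radians(PH))]); s=np.array([-hh[1],hh[0]])
H=186; gp=HOP-8*hh+18*s+85*hh
e=telemetry.observe()["eef_pos"]
arm.line_to([e[0],e[1],e[2]+52],velocity=150)
P,q=pose(gp,H+5,PH,TH0,SX,SG); arm.line_to(P,q,velocity=170)
ths=[-10,20,38,50,62,72,82]
for t in ths:
    P,q=pose(gp,H,PH,t,SX,SG); arm.line_to(P,q,velocity=45 if t<30 else 28)
arm.wait(.5)
x=telemetry.observe();print(x["joint_positions"],x["contact_force"],x["opening"],x["clock"])
for k in (4,0,4,0):  # small shake in roll
    P,q=pose(gp,H+(k>0)*4,PH,82+k,SX,SG); arm.line_to(P,q,velocity=40)
im=optics.capture("scene");im2=optics.capture("top");cv2.imwrite("pics/scene6.png",im);cv2.imwrite("pics/top6.png",im2)
cv2.imwrite("pics/c6.png",np.hstack([cv2.resize(im[130:290,170:330],None,fx=2.5,fy=2.5),cv2.resize(im2[120:280,250:410],None,fx=2.5,fy=2.5)]))
print(telemetry.observe()["clock"])
E
python3 s5.py
```

```text
[-1.04  0.39  0.37  2.29  1.11  1.51 -2.64] [ 0.15 -0.31 -0.53] 16.870794345800938 36.7
38.1667
```

View pics/c6.png

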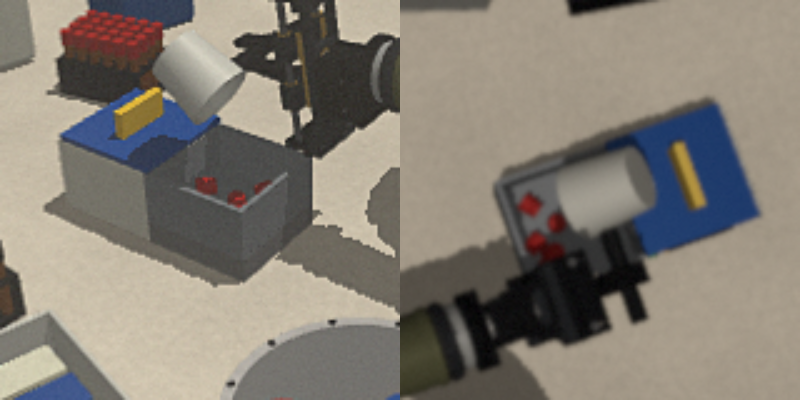

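At least four caps lie in the hopper at about (525–550,205–255) of the crop, and the rest could be under the cup. I roll back, move off the hopper, and count red by number in both places.

```bash
cat > s6.py <<'E'
from h import *
np.set_printoptions(precision=2,suppress=True)
PH=-161.5; hh=np.array([np.cos(np.radians(PH)),np.sin(np.radians(PH))]); s=np.array([-hh[1],hh[0]])
H=186; gp=HOP-8*hh+18*s+85*hh
for t in [60,30,-5,TH0]:
    P,q=pose(gp,H+4,PH,t,SX,SG); arm.line_to(P,q,velocity=60)
P,q=pose(G,190,HD,TH0,SX,SG); arm.line_to(P,q,velocity=170)
im=optics.capture("top");sc=optics.capture("scene");cv2.imwrite("pics/top7.png",im);cv2.imwrite("pics/scene7.png",sc)
hsv=cv2.cvtColor(im,cv2.COLOR_BGR2HSV);m=cv2.inRange(hsv,(0,120,50),(9,255,255))|cv2.inRange(hsv,(172,120,50),(180,255,255))
t0=cv2.cvtColor(cv2.imread("pics/top0.png"),cv2.COLOR_BGR2HSV);m0=cv2.inRange(t0,(0,120,50),(9,255,255))|cv2.inRange(t0,(172,120,50),(180,255,255))
print("cup red before",(m0[180:215,180:218]>0).sum())
n,l,st,c=cv2.connectedComponentsWithStats(m)
print([(st[i,4],c[i].round(),plane("top",c[i],50)[:2].round()) for i in range(1,n) if st[i,4]>6 and c[i][0]<420])
for i in range(1,n):
    d=plane("top",c[i],50)[:2]-HOP
    if np.abs(d).max()<120: print("local",d@LX,d@LY,st[i])
hs=cv2.cvtColor(sc,cv2.COLOR_BGR2HSV);ms=cv2.inRange(hs,(0,120,50),(9,255,255));n,l,st,c=cv2.connectedComponentsWithStats(ms)
print("scene",[(st[i,4],c[i].round()) for i in range(1,n) if st[i,4]>8])
x=telemetry.observe();print(x["contact_force"],x["wrist_torque"],x["clock"],x["opening"])
E
python3 s6.py
```

```text
cup red before 232
[(np.int32(189), array([195., 145.]), array([694., 293.])), (np.int32(52), array([330., 205.]), array([518., -83.])), (np.int32(25), array([313., 209.]), array([509., -36.])), (np.int32(30), array([313., 220.]), array([477., -33.])), (np.int32(12), array([311., 229.]), array([454., -28.]))]
local -4.153297554043776 -41.32348643109606 [327 201   8   9  52]
local 1.888540554572343 6.433233891536851 [312 206   5   7  25]
local -27.715874696415852 19.630642098962834 [311 217   5   8  30]
local -47.433932078682176 31.92805493468056 [310 227   3   5  12]
scene [(np.int32(329), array([381.,  12.])), (np.int32(67), array([398.,  13.])), (np.int32(20), array([363.,  14.])), (np.int32(959), array([499.,  34.])), (np.int32(496), array([214., 143.])), (np.int32(49), array([252., 204.])), (np.int32(13), array([274., 204.])), (np.int32(30), array([264., 209.])), (np.int32(323), array([283., 299.]))]
[-0.17  0.34 -1.91] [-0.93 -0.17 -0.04] 43.5 16.881346752827994
```

```bash
python3 -c "
from h import *
for f,cam in (('top6','top'),('top7','top'),('scene7','scene')):
    im=cv2.imread(f'pics/{f}.png').astype(int);m=((im[...,2]>1.7*im[...,1]+3)&(im[...,2]>1.7*im[...,0]+3)&(im[...,2]>20)).astype('uint8')
    n,l,st,c=cv2.connectedComponentsWithStats(m)
    for i in range(1,n):
        d=plane(cam,c[i],50)[:2]-HOP
        if st[i,4]>5 and (cam=='top' and c[i][0]<420 or cam=='scene' and c[i][1]>180): print(f,st[i],c[i].round(),(d@LX).round(),(d@LY).round())
"
```

```text
top6 [187 138  18  16 205] [195. 145.] 281.0 259.0
top6 [297 198   9   8  52] [301. 202.] 32.0 31.0
top6 [309 206   7   7  40] [312. 209.] 3.0 10.0
top6 [300 213  16  12 112] [307. 219.] -19.0 32.0
top7 [187 138  17  16 197] [195. 145.] 281.0 259.0
top7 [327 201   8   9  54] [330. 205.] -4.0 -41.0
top7 [312 206   5   7  26] [313. 209.] 2.0 6.0
top7 [310 217   6   8  30] [312. 221.] -28.0 20.0
top7 [310 227   3   5  13] [311. 229.] -48.0 32.0
scene7 [248 201   9   7  49] [252. 204.] -3.0 -35.0
scene7 [272 203   6   5  14] [274. 204.] -32.0 17.0
scene7 [262 207   6   6  29] [264. 209.] 1.0 9.0
scene7 [273 289  20  20 317] [283. 299.] 245.0 239.0
```

No red shows in the cup. The hopper views together account for at least five caps, with the arm hiding part of it. I set the cup down gently, release it, then recount with a clear view.

```bash
cat > s7.py <<'E'
from h import *
np.set_printoptions(precision=2,suppress=True)
P,q=pose(G,96,HD,TH0,SX,SG); arm.line_to(P,q,velocity=130)
P,q=pose(G,76,HD,TH0,SX,SG); print(arm.line_to(P,q,velocity=15,until_force=2.5))
s=telemetry.observe();print(s["eef_pos"],s["contact_force"],s["clock"])
eoat.set_gripper(20,45);eoat.set_gripper(44); z=Ro.from_quat(q).as_matrix()[:,2]
e=np.array(telemetry.observe()["eef_pos"]);arm.line_to((e-110*z).tolist(),velocity=120)
qd=down(108.5);
arm.reach(v3(HOP+150*LY+60*LX,220),qd); 
eoat.set_gripper(0,20)
im=optics.capture("top");sc=optics.capture("scene");cv2.imwrite("pics/top8.png",im);cv2.imwrite("pics/scene8.png",sc)
for cam,I in (("top",im),("scene",sc)):
    a=I.astype(int);m=((a[...,2]>1.7*a[...,1]+3)&(a[...,2]>1.7*a[...,0]+3)&(a[...,2]>20)).astype('uint8')
    n,l,st,c=cv2.connectedComponentsWithStats(m)
    for i in range(1,n):
        d=plane(cam,c[i],50)[:2]-HOP
        if st[i,4]>5 and (cam=='top' and c[i][0]<420 or cam=='scene' and c[i][1]>180): print(cam,st[i],c[i].round(),(d@LX).round(),(d@LY).round())
print(telemetry.observe()["clock"])
E
python3 s7.py
```

```text
True
[452.25 265.5   42.53] [-0.66  0.32  1.81] 45.2917
top [187 141   3   6  13] [188. 143.] 293.0 276.0
top [298 198   8   8  48] [302. 202.] 31.0 31.0
top [327 201   8   9  53] [330. 205.] -4.0 -41.0
top [309 206   8   7  42] [312. 209.] 3.0 10.0
top [300 213  16  20 167] [308. 222.] -27.0 34.0
scene [248 201   9   7  51] [252. 204.] -3.0 -35.0
scene [272 203   6   5  12] [274. 204.] -32.0 17.0
scene [262 207   6   6  29] [265. 209.] 1.0 10.0
scene [273 290  20  19 317] [283. 299.] 245.0 240.0
49.35
```

Three single blobs plus one 167 px cluster (three caps at about 50 px each) make six caps in the hopper. I shut the lid.

```bash
cat > s8.py <<'E'
from h import *
np.set_printoptions(precision=2,suppress=True)
q=down(108.5); p=HOP-165*LY
arm.reach(v3(p,150),q);arm.line_to(v3(p,77),velocity=150)
print(arm.line_to(v3(HOP-6*LY,77),velocity=80,until_force=15))
s=telemetry.observe();e=np.array(s["eef_pos"]);print((e[:2]-HOP)@LY,s["contact_force"],s["clock"])
r=e[:2]-15*LY;arm.line_to(v3(r,77));arm.line_to(v3(r,190),velocity=250)
arm.reach(v3(HOP-190*LY,220),q)
im=optics.capture("top");sc=optics.capture("scene");cv2.imwrite("pics/top9.png",im)
k=blobs(im,(18,120,80),(35,255,255),(290,120,420,260))[0];d=plane("top",cen(k),132)[:2]-HOP;print("tab",d@LX,d@LY)
B=((100,120,40),(125,255,255));a=blobs(im,*B,(145,130,190,190))[0];b=blobs(sc,*B,(300,270,360,312))[0];print("reagent",tri(ray("top",cen(a)),ray("scene",cen(b))))
t0=cv2.imread("pics/top0.png")
for y0,y1,x0,x1,n in((175,245,180,230,"cup"),(130,165,180,215,"pot"),(200,260,415,490,"rack")):
    w=im[y0-8:y1+8,x0-8:x1+8];r=cv2.matchTemplate(w,t0[y0:y1,x0:x1],cv2.TM_CCOEFF_NORMED);_,v,_,l=cv2.minMaxLoc(r);print(n,"shift px",l[0]-8,l[1]-8,round(v,3))
print(telemetry.observe()["clock"])
E
python3 s8.py
```

```text
True
-19.761864376013538 [ 1.25 -0.95  0.08] 52.8917
tab -0.721612184502829 -2.4621235967304678
reagent (array([614.2 , 353.72, 103.97]), [1.6, 1.6])
cup shift px 0 0 0.795
pot shift px -3 0 0.99
rack shift px 0 0 0.543
54.5167
```

```bash
python3 -c "
from h import *
arm.wait(.5);print(arm.close_job(),telemetry.observe()['clock'])"
```

```text
the job is handed in; nothing more can be done
the job is handed in; nothing more can be done
```

I handed the job in at about 55 s of 72 s; no verdict came back, but my last camera check counted six caps in the hopper before the lid went on, the lid about 2.5 mm from shut, the empty cup back at its starting spot on the carousel, and both jars standing.

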